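Sweep the used jar caps into the dustpan

TASK

Clear the lab bench: with your fingertips, sweep the three loose white screw caps along the bench, up over the sloping lip of the dustpan and right down into its hollow. Only push them: do not pick a cap up and do not flick it. Leave the vial standing among them, the capped jar, the bottle and the tube rack as they are.

Things in the scene. Friction and masses are not known exactly. Their poses are not given: they have to be found in the camera images.
- cap_a_center (a point): centre (half-way up, 7.5 mm above the bench) of a loose white plastic screw cap, a disc 38 mm across and 15 mm high with a ribbed rim, lying flat on the bench, top up; about 15 g, slides freely. Its z axis points up. One of three alike.
- cap_b_center (a point): centre (half-way up, 7.5 mm above the bench) of a loose white plastic screw cap, a disc 38 mm across and 15 mm high with a ribbed rim, lying flat on the bench, top up; about 15 g, slides freely. Its z axis points up. One of three alike.
- cap_c_center (a point): centre (half-way up, 7.5 mm above the bench) of a loose white plastic screw cap, a disc 38 mm across and 15 mm high with a ribbed rim, lying flat on the bench, top up; about 15 g, slides freely. Its z axis points up. One of three alike.
- pan: Sheet-steel dustpan, black handle, lying on the bench at the robot's left; it stands fast. Origin: on the bench, middle of the lip's front edge (the open mouth). x runs level from the mouth into the pan, y along the lip, z up. Mouth 210 mm wide (y -105 to 105 mm). The lip starts at bench level at x = 0 and slopes up to a ridge 5 mm high at x = 40 mm; the hollow lies behind it.
- pan_in (a point): Middle of the flat floor of the dustpan's hollow, 2 mm above the bench, 120 mm in from the lip's front edge; same axes as the pan. The hollow runs from the ridge (pan x = 42 mm) to the back wall (x = 200 mm, 45 mm high). The 2 mm thick side walls rise from nothing at the mouth to 45 mm at the back; the handle reaches to x = 355 mm.
- vial: Small capped glass vial, 15 mm across and 45 mm high, with a white cap, standing upright on the bench among the caps; light (16 g) and easily tipped. Origin: centre of its underside, z up. To be left alone.
- jar: Grey plastic sample jar, 41 mm across and 73 mm high with its white screw cap on, standing upright beyond the caps. Origin: centre of its underside, z up. To be left alone.
- bottle: Amber glass reagent bottle with a blue cap, 56 mm across and 115 mm high, standing upright beyond the caps. Origin: centre of its underside, z up. To be left alone.
- rack: Green plastic tube rack, a block 78 mm (its x) by 122 mm (its y) by 45 mm high with rows of round holes, standing on the robot's right. Origin: centre of its underside, z up. To be left alone.

How it is judged:
At the end, for the whole second after the job is handed in: All three caps lie at rest in the dustpan, each with its centre at least 50 mm in from the lip's front edge (10 mm past the ridge), between the side walls and less than 30 mm above the bench; vial, jar, bottle and rack are upright (within 0.2 rad) and within 20 mm of where they stood (x of cap_a_center in the frame of pan between 0.05 and 0.195 m and y of cap_a_center in the frame of pan between -0.1 and 0.1 m and height (world z) of each of cap_a_center, cap_b_center, cap_c_center below 0.03 m and linear speed of each of cap_a, cap_b, cap_c below 0.02 m/s and x of cap_b_center in the frame of pan between 0.05 and 0.195 m and y of cap_b_center in the frame of pan between -0.1 and 0.1 m and x of cap_c_center in the frame of pan between 0.05 and 0.195 m and y of cap_c_center in the frame of pan between -0.1 and 0.1 m and distance of each of vial, jar, bottle, rack from where it was at the start of the episode below 0.02 m and angle between each of vial, jar, bottle, rack's own z axis and vertical below 0.2 rad); the robot touches nothing.
It fails at once if a loose cap is picked up (its centre more than 24 mm above the bench outside the pan, or more than 32 mm anywhere) (height (world z) of any of cap_a_center, cap_b_center, cap_c_center above 0.032 m or (height (world z) of cap_a_center above 0.024 m and x of cap_a_center in the frame of pan below 0 m) or (height (world z) of cap_b_center above 0.024 m and x of cap_b_center in the frame of pan below 0 m) or (height (world z) of cap_c_center above 0.024 m and x of cap_c_center in the frame of pan below 0 m)).
It fails at once if a cap is flicked or thrown (faster than 0.7 m/s) (linear speed of any of cap_a, cap_b, cap_c above 0.7 m/s).
It fails at once if the vial, jar, bottle or rack is shoved more than 20 mm or tipped more than 0.2 rad (distance of any of vial, jar, bottle, rack from where it was at the start of the episode above 0.02 m or angle between any of vial, jar, bottle, rack's own z axis and vertical above 0.2 rad).
It also fails if it takes over 70 s, if anything falls off the work surface, if the arm or the gripper's body presses on something with over 40 N, if the wrist force passes 120 N, or if a joint passes its speed limit or range.

ROBOT

A 6-joint arm with a two-finger parallel gripper is mounted at the origin on the work surface. World frame = base frame: x ahead of the robot, y to its left, z up, the work surface at z = 0. Lengths are in m, angles in rad, forces in N, time in s.
With the tool pointing down it reaches from about 0.3 to 0.85 m from the base axis. Payload 4.2 kg.
Tool frame: the origin (TCP) lies at the very end of the fingers, on their centre line; the grasp point (between the pads) lies 19 mm behind it; z points along the fingers, y is the direction in which the jaws open and shut (so a half turn about z gives the same grasp; the last joint's range is limited). The gripper opens to 91 mm and grips with 3 to 60 N. Pads are 32 mm wide; open, the fingers measure 118 mm over their backs; the gripper's body (76 mm by 178 mm) begins 60 mm behind the grasp point.
Start: joints at [-1.288, 0.32, 1.565, -0, 1.257, -0.02], TCP at [0.171, -0.549, 0.214] pointing down, gripper open.
Joint ranges: [-3.11, 3.11], [-0.84, 2.01], [0.21, 2.61], [-1.34, 4.49], [0.05, 2.63], [-2.56, 2.56]. Speed limits (rad/s): [2.57, 2.57, 3.14, 3.14, 3.14, 3.14].

INTERFACE

Orientations are given as a unit quaternion [w, x, y, z].
In Python, from rig import telemetry, optics, workorder, spotter gives the robot as it stands. The module is installed in compiled form; this text tells all that it offers.
- The arm moves only by the tool apply_moves, never from a script. Its argument "motion" is a list of rows, each an object of numbers: "claw": the closure, from 0 (fully open) to 1 (shut); "dx", "dy", "dz": the shift along the world's x, y, z in units of 25 mm (1.0 is 25 mm); "rx", "ry", "rz": the turn, a rotation vector about the world's x, y, z in units of 5 degrees (1.0 is 5 degrees). In form: [{"claw": .., "dx": .., "dy": .., "dz": .., "rx": .., "ry": .., "rz": ..}, ...]. A call has 1 to 20 rows; each row shifts and turns the commanded pose from where the row before left it; what a row does not reach is not made up. A row lasts 1/10 s, in which the tool goes at most 50 mm and 8.59 degrees, less where a joint would pass 70% of its speed; a pose out of reach is approached as far as the arm can. A call is refused whole if a number of a shift passes 1 or a number of a turn 1, either way. A call with a gripper value outside its range is refused whole. The fingers move at their own pace and stop on an object; the grip force is fixed at half the most. Time passes only in rows, so rows that do not move let the fingers close. It gives the time, the measured TCP pose, the force and the opening at its end, in the units of the state.
- telemetry.read_state(): the state, without advancing time (a new reading comes with each control period).
- optics.camera(name): name is "scene" or "top" or "wrist"; returns (picture, depth): 480x640x3 uint8, red, green, blue; 480x640 float32, m along the optical axis (not along the pixel's ray), 0 where there is no reading.
- optics.camera_model(name): a dict with "intrinsics" (3x3 intrinsics, pixels), "xyz" and "attitude" of the camera in the world; the wrist camera has in their place "T_tool_cam" (4x4, takes a point from camera to tool coordinates, whose origin is the TCP and whose axes are the flange's). Camera axes: x right, y down, z forward; pixel columns grow to the right and rows downward; lengths in m; the calibration is good to about 2 mm. A picture is of the moment at which its call begins: read the wrist's pose just before it. camera_model takes no time and is no camera call.
- workorder.job_done(): hands the job in, once; it reports no verdict.
Trained networks look in the newest picture that a camera, given by its name, has taken for a name from the list of things; names that differ only in an ending like _2 or _b are one class to them, and where a whole thing is asked for, a point or a joint stands for the part that bears it (a point fixed in the world has none). Each returns a list of dicts, best first, with "conf" (0 to 1); they miss things now and then, are a little off and sometimes report something else, mostly with a low value. They report only what shows in the picture. A call takes as long as a camera call.
- spotter.recognise(camera, query): "position" ([x, y, z] in m, in the coordinates of the camera as it stood for that picture, good to about 4 mm: the middle of the surface that is visible of it).
- spotter.pinpoint(camera, query): "position" ([x, y, z] in m, in the coordinates of the camera as it stood for that picture, good to about 4 mm: a listed point, or the origin of a listed thing).
The state is a dict: "t": time; "joint_positions": joint angles; "joint_vel": joint speeds; "effort": joint torques, N m; "tcp_pos": TCP position; "ee_rot": TCP orientation; "force": force on the tool from outside, world axes, zero at the start; "torque": the same for the moment, N m; "finger_gap": finger opening in m.
Only numpy, scipy, OpenCV 4.12 (cv2) and the standard library are available. Lean on these libraries where they do the work, as an engineer would, in place of code of your own. Each camera call takes 0.05 s, during which the arm holds its last target. There are 200 camera calls.

## Working session

There is one attempt and no reset: what is moved stays moved. The work goes in short steps, Python scripts to look and compute and a tool call to move; the robot and the scene stay as the last step left them, time stands still between calls to the robot, and variables do not carry over. Pictures are saved under pics/ and viewed, about 8 in all and at most 12, crops included, and the job is handed in when it is done.

Besides the shell and the picture viewer there is one more tool, called as name(argument=value, ...) on one line, values as JSON. apply_moves: Moves the arm, as the interface text tells. Its arguments: {"type":"object","properties":{"motion":{"type":"array"}},"required":["motion"]}

```bash
mkdir -p pics; cat > h.py <<'E'
from rig import telemetry, optics, workorder, spotter
import numpy as np, cv2
from scipy.spatial.transform import Rotation as R
def T(name):
    m=optics.camera_model(name)
    if 'xyz' in m:
        a=np.array(m['attitude'],float)
        r=a if a.shape==(3,3) else R.from_quat(a,scalar_first=True).as_matrix()
        M=np.eye(4);M[:3,:3]=r;M[:3,3]=m['xyz'];return M
    s=telemetry.read_state();M=np.eye(4);M[:3,:3]=R.from_quat(s['ee_rot'],scalar_first=True).as_matrix();M[:3,3]=s['tcp_pos']
    return M@np.array(m['T_tool_cam'])
def find(cam,q,f='pinpoint'):
    M=T(cam)
    return [((M@np.r_[d['position'],1])[:3].round(4),round(d['conf'],2)) for d in getattr(spotter,f)(cam,q)]
def shot(cam,fn):
    p,d=optics.camera(cam);cv2.imwrite('pics/'+fn,p[:,:,::-1]);return p,d
E
cat > a.py <<'E'
from h import *
print(optics.camera_model('top'))
for c in ('top','scene'):
    shot(c,c+'0.png')
    for q in ('cap_a_center','pan','pan_in','vial','jar','bottle','rack'):
        print(c,q,[(list(map(float,p)),k) for p,k in find(c,q)])
print(telemetry.read_state())
E
python3 a.py
```

```text
{'intrinsics': array([[562.78000845,   0.        , 327.99161733],
       [  0.        , 562.78000845, 239.86492867],
       [  0.        ,   0.        ,   1.        ]]), 'xyz': array([ 0.36553979, -0.0614855 ,  1.11330336]), 'attitude': array([ 0.06728008, -0.6953727 ,  0.71222455, -0.06831098])}
top cap_a_center [([0.4609, -0.1443, 0.006], 0.68)]
top pan [([0.575, 0.1124, -0.0044], 0.82)]
top pan_in [([0.5546, 0.2306, 0.0054], 0.59)]
top vial [([0.5174, -0.0934, -0.0004], 0.52)]
top jar [([0.7611, 0.0271, 0.0013], 0.83)]
top bottle [([0.7404, -0.2265, 0.0007], 0.83)]
top rack [([0.3908, -0.451, -0.0043], 0.72)]
scene cap_a_center [([0.4667, -0.1413, 0.0026], 0.68)]
scene pan [([0.5735, 0.1086, -0.0027], 0.76)]
scene pan_in [([0.5516, 0.2246, 0.0011], 0.68)]
scene vial [([0.3936, -0.4596, -0.0015], 0.66), ([0.5156, -0.0965, -0.0007], 0.62)]
scene jar [([0.7563, 0.0211, -0.0007], 0.82)]
scene bottle [([0.7428, -0.2269, -0.0007], 0.88)]
scene rack [([0.3933, -0.4541, -0.0002], 0.58)]
{'t': 0.8, 'joint_positions': array([-1.28802085e+00,  3.19544936e-01,  1.56449044e+00, -4.59570981e-05,
        1.25741539e+00, -2.00036672e-02]), 'joint_vel': array([ 0.00060436, -0.00097384,  0.00080132, -0.00010584,  0.00156231,
       -0.00152791]), 'effort': array([-6.27291702e-04, -4.12304914e+01, -2.32218665e+01,  7.24915811e-02,
        3.76691879e-02,  3.38100688e-05]), 'tcp_pos': array([ 0.17143787, -0.54885944,  0.21401132]), 'ee_rot': array([ 7.31953670e-05,  9.88561398e-01,  1.50818956e-01, -1.23774035e-05]), 'force': array([-0.11168411, -0.29592554, -0.20722088]), 'torque': array([-0.03306451, -0.02286247,  0.0283549 ]), 'finger_gap': 0.0912708266316761}
```

```bash
ls pics
```

```text
scene0.png
top0.png
```

View pics/top0.png

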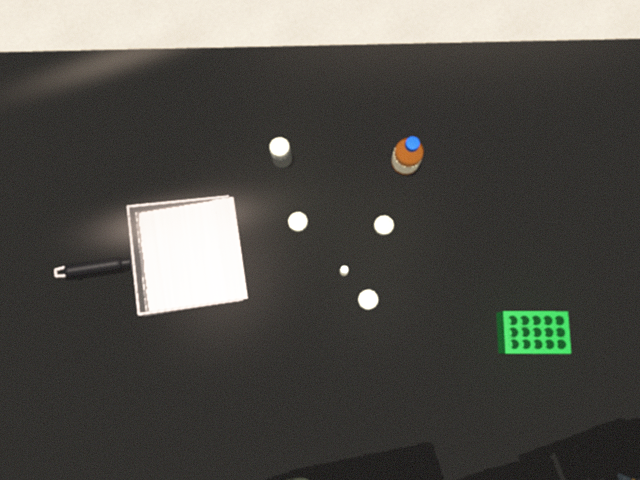

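```bash
cat > pix.py <<'E'
from h import *
# white blobs near bench via depth -> world points
def caps(cam='top',fn=None,roi=(0.25,0.85,-0.4,0.4)):
    M=T(cam);p,d=optics.camera(cam);K=optics.camera_model(cam)['intrinsics']
    if fn: cv2.imwrite('pics/'+fn,p[:,:,::-1])
    v,u=np.mgrid[:480,:640]
    P=np.stack([(u-K[0,2])*d/K[0,0],(v-K[1,2])*d/K[1,1],d],-1)@M[:3,:3].T+M[:3,3]
    hsv=cv2.cvtColor(p,cv2.COLOR_RGB2HSV)
    m=((hsv[...,1]<40)&(hsv[...,2]>170)&(d>0)&(P[...,0]>roi[0])&(P[...,0]<roi[1])&(P[...,1]>roi[2])&(P[...,1]<roi[3])).astype(np.uint8)
    n,l,s,c=cv2.connectedComponentsWithStats(m)
    for i in range(1,n):
        if s[i,4]>25:
            q=P[l==i];print(cam,'px',c[i].round(0),'area',s[i,4],'xyz',np.median(q,0).round(3),'mid',((q.max(0)+q.min(0))/2).round(3),'ext',np.ptp(q,0).round(3))
if __name__=='__main__': caps()
E
python3 pix.py
```

```text
top px [279. 146.] area 278 xyz [0.756 0.025 0.072] mid [0.769 0.027 0.039] ext [0.059 0.037 0.077]
top px [188. 254.] area 11205 xyz [0.558 0.214 0.002] mid [0.559 0.216 0.022] ext [0.241 0.239 0.059]
top px [297. 221.] area 284 xyz [ 0.619 -0.005  0.013] mid [ 0.622 -0.005  0.008] ext [0.04  0.038 0.027]
top px [384. 225.] area 281 xyz [ 0.608 -0.177  0.013] mid [ 0.61  -0.178  0.008] ext [0.039 0.04  0.026]
top px [344. 269.] area 66 xyz [ 0.516 -0.095  0.043] mid [ 0.52  -0.096  0.022] ext [0.021 0.017 0.054]
top px [368. 299.] area 312 xyz [ 0.46  -0.141  0.013] mid [ 0.461 -0.141  0.008] ext [0.039 0.039 0.023]
```

The top view shows three loose caps at pixels (297,221), (384,225) and (368,299). The vial is at (344,270), and the pan mouth edge runs from (234,197) to (247,299). The networks agree with this. I plan to cradle each cap between half-closed fingertips and push it in along its own lane.

apply_moves(motion=[{"claw": 0.71, "dx": 0.89, "dy": 0.97, "dz": -0.2, "rz": 0.727}, {"claw": 0.71, "dx": 0.89, "dy": 0.97, "dz": -0.2, "rz": 0.727}, {"claw": 0.71, "dx": 0.89, "dy": 0.97, "dz": -0.2, "rz": 0.727}, {"claw": 0.71, "dx": 0.89, "dy": 0.97, "dz": -0.2, "rz": 0.727}, {"claw": 0.71, "dx": 0.89, "dy": 0.97, "dz": -0.2, "rz": 0.727}, {"claw": 0.71, "dx": 0.89, "dy": 0.97, "dz": -0.2, "rz": 0.727}, {"claw": 0.71, "dx": 0.89, "dy": 0.97, "dz": -0.2, "rz": 0.727}, {"claw": 0.71, "dx": 0.89, "dy": 0.97, "dz": -0.2, "rz": 0.727}, {"claw": 0.71, "dx": 0.89, "dy": 0.97, "dz": -0.2, "rz": 0.727}, {"claw": 0.71, "dx": 0.89, "dy": 0.97, "dz": -0.2, "rz": 0.727}, {"claw": 0.71, "dx": 0.89, "dy": 0.97, "dz": -0.2, "rz": 0.727}, {"claw": 0.71, "dx": 0.89, "dy": 0.97, "dz": -0.2, "rz": 0.727}, {"claw": 0.71, "dx": 0.89, "dy": 0.97, "dz": -0.2, "rz": 0.727}, {"claw": 0.71, "dx": 0.89, "dy": 0.97, "dz": -0.2, "rz": 0.727}, {"claw": 0.71, "dx": 0.89, "dy": 0.97, "dz": -0.2, "rz": 0.727}, {"claw": 0.71, "dx": 0.89, "dy": 0.97, "dz": -0.2, "rz": 0.727}, {"claw": 0.71, "dx": 0.89, "dy": 0.97, "dz": -0.2, "rz": 0.727}, {"claw": 0.71, "dx": 0.89, "dy": 0.97, "dz": -0.2, "rz": 0.727}, {"claw": 0.71, "dx": 0.89, "dy": 0.97, "dz": -0.2, "rz": 0.727}, {"claw": 0.71, "dx": 0.89, "dy": 0.97, "dz": -0.2, "rz": 0.727}])

```text
invalid input at $.motion[0]: expected keys claw, dx, dy, dz, rx, ry, rz
```

apply_moves(motion=[{"claw": 0.71, "dx": 0.89, "dy": 0.97, "dz": -0.2, "rx": 0, "ry": 0, "rz": 0.727}, {"claw": 0.71, "dx": 0.89, "dy": 0.97, "dz": -0.2, "rx": 0, "ry": 0, "rz": 0.727}, {"claw": 0.71, "dx": 0.89, "dy": 0.97, "dz": -0.2, "rx": 0, "ry": 0, "rz": 0.727}, {"claw": 0.71, "dx": 0.89, "dy": 0.97, "dz": -0.2, "rx": 0, "ry": 0, "rz": 0.727}, {"claw": 0.71, "dx": 0.89, "dy": 0.97, "dz": -0.2, "rx": 0, "ry": 0, "rz": 0.727}, {"claw": 0.71, "dx": 0.89, "dy": 0.97, "dz": -0.2, "rx": 0, "ry": 0, "rz": 0.727}, {"claw": 0.71, "dx": 0.89, "dy": 0.97, "dz": -0.2, "rx": 0, "ry": 0, "rz": 0.727}, {"claw": 0.71, "dx": 0.89, "dy": 0.97, "dz": -0.2, "rx": 0, "ry": 0, "rz": 0.727}, {"claw": 0.71, "dx": 0.89, "dy": 0.97, "dz": -0.2, "rx": 0, "ry": 0, "rz": 0.727}, {"claw": 0.71, "dx": 0.89, "dy": 0.97, "dz": -0.2, "rx": 0, "ry": 0, "rz": 0.727}, {"claw": 0.71, "dx": 0.89, "dy": 0.97, "dz": -0.2, "rx": 0, "ry": 0, "rz": 0.727}, {"claw": 0.71, "dx": 0.89, "dy": 0.97, "dz": -0.2, "rx": 0, "ry": 0, "rz": 0.727}, {"claw": 0.71, "dx": 0.89, "dy": 0.97, "dz": -0.2, "rx": 0, "ry": 0, "rz": 0.727}, {"claw": 0.71, "dx": 0.89, "dy": 0.97, "dz": -0.2, "rx": 0, "ry": 0, "rz": 0.727}, {"claw": 0.71, "dx": 0.89, "dy": 0.97, "dz": -0.2, "rx": 0, "ry": 0, "rz": 0.727}, {"claw": 0.71, "dx": 0.89, "dy": 0.97, "dz": -0.2, "rx": 0, "ry": 0, "rz": 0.727}, {"claw": 0.71, "dx": 0.89, "dy": 0.97, "dz": -0.2, "rx": 0, "ry": 0, "rz": 0.727}, {"claw": 0.71, "dx": 0.89, "dy": 0.97, "dz": -0.2, "rx": 0, "ry": 0, "rz": 0.727}, {"claw": 0.71, "dx": 0.89, "dy": 0.97, "dz": -0.2, "rx": 0, "ry": 0, "rz": 0.727}, {"claw": 0.71, "dx": 0.89, "dy": 0.97, "dz": -0.2, "rx": 0, "ry": 0, "rz": 0.727}])

```text
t: 2.85
tcp_pos: [0.6174, -0.0627, 0.1138]
ee_rot: [0.0, 0.706, 0.708, 0.0]
force: [0.8, -0.9, 0.2]
finger_gap: 0.0265
```

```bash
cat > st.py <<'E'
from h import *
s=telemetry.read_state();r=R.from_quat(s['ee_rot'],scalar_first=True).as_matrix()
print(s['t'],s['tcp_pos'].round(4),'gap',round(s['finger_gap'],4),'jaw deg',np.degrees(np.arctan2(r[1,1],r[0,1])).round(1),'down',r[:,2].round(3),'F',np.round(s['force'],1),s['joint_positions'].round(2))
E
python3 st.py; python3 - <<'E'
from pix import *
print(T('wrist').round(3).tolist())
caps('wrist','w1.png')
E
```

```text
2.85 [ 0.6174 -0.0627  0.1138] gap 0.0265 jaw deg 0.2 down [ 0. -0. -1.] F [ 0.8 -0.9  0.2] [-0.12  0.46  1.6  -0.    1.08 -0.12]
[[1.0, 0.004, 0.001, 0.617], [0.004, -0.969, -0.249, 0.008], [-0.0, 0.249, -0.969, 0.284], [0.0, 0.0, 0.0, 1.0]]
wrist px [168.   7.] area 1999 xyz [0.501 0.107 0.   ] mid [0.523 0.105 0.002] ext [0.115 0.016 0.011]
wrist px [550. 116.] area 4728 xyz [0.753 0.027 0.071] mid [0.784 0.033 0.036] ext [0.093 0.052 0.078]
wrist px [326. 165.] area 2006 xyz [ 0.621 -0.005  0.014] mid [ 0.621 -0.005  0.007] ext [0.041 0.041 0.019]
wrist px [205. 266.] area 95 xyz [ 0.519 -0.089  0.006] mid [ 0.518 -0.091  0.008] ext [0.011 0.005 0.019]
wrist px [604. 270.] area 59 xyz [ 0.695 -0.024  0.195] mid [ 0.695 -0.024  0.195] ext [0.005 0.001 0.004]
wrist px [543. 316.] area 2609 xyz [ 0.67  -0.031  0.209] mid [ 0.673 -0.031  0.211] ext [0.037 0.01  0.011]
wrist px [ 82. 315.] area 436 xyz [ 0.56  -0.031  0.209] mid [ 0.559 -0.031  0.209] ext [0.032 0.002 0.003]
wrist px [318. 315.] area 377 xyz [ 0.616 -0.031  0.209] mid [ 0.617 -0.031  0.209] ext [0.031 0.002 0.004]
wrist px [ 82. 321.] area 679 xyz [ 0.56  -0.033  0.209] mid [ 0.559 -0.033  0.209] ext [0.033 0.003 0.004]
wrist px [320. 321.] area 682 xyz [ 0.617 -0.032  0.209] mid [ 0.617 -0.032  0.21 ] ext [0.031 0.003 0.003]
wrist px [139. 335.] area 287 xyz [ 0.459 -0.151  0.014] mid [ 0.512 -0.1    0.107] ext [0.134 0.137 0.217]
wrist px [313. 350.] area 951 xyz [ 0.61  -0.167  0.013] mid [ 0.61  -0.173  0.007] ext [0.04  0.027 0.018]
wrist px [102. 474.] area 1260 xyz [ 0.585 -0.039  0.243] mid [ 0.583 -0.039  0.243] ext [0.031 0.003 0.002]
```

apply_moves(motion=[{"claw": 0.71, "dx": 0.02, "dy": 0, "dz": -0.8, "rx": 0, "ry": 0, "rz": 0}, {"claw": 0.71, "dx": 0.02, "dy": 0, "dz": -0.8, "rx": 0, "ry": 0, "rz": 0}, {"claw": 0.71, "dx": 0.02, "dy": 0, "dz": -0.8, "rx": 0, "ry": 0, "rz": 0}, {"claw": 0.71, "dx": 0.02, "dy": 0, "dz": -0.8, "rx": 0, "ry": 0, "rz": 0}, {"claw": 0.71, "dx": 0.02, "dy": 0, "dz": -0.6, "rx": 0, "ry": 0, "rz": 0}, {"claw": 0.71, "dx": 0.02, "dy": 0, "dz": -0.42, "rx": 0, "ry": 0, "rz": 0}, {"claw": 0.71, "dx": 0, "dy": 0.2, "dz": 0, "rx": 0, "ry": 0, "rz": 0}, {"claw": 0.71, "dx": 0, "dy": 0.2, "dz": 0, "rx": 0, "ry": 0, "rz": 0}, {"claw": 0.71, "dx": 0, "dy": 0.2, "dz": 0, "rx": 0, "ry": 0, "rz": 0}, {"claw": 0.71, "dx": 0, "dy": 0.2, "dz": 0, "rx": 0, "ry": 0, "rz": 0}, {"claw": 0.71, "dx": 0, "dy": 0.3, "dz": 0, "rx": 0, "ry": 0, "rz": 0}, {"claw": 0.71, "dx": 0, "dy": 0.3, "dz": 0, "rx": 0, "ry": 0, "rz": 0}, {"claw": 0.71, "dx": 0, "dy": 0.3, "dz": 0, "rx": 0, "ry": 0, "rz": 0}, {"claw": 0.71, "dx": 0, "dy": 0.3, "dz": 0, "rx": 0, "ry": 0, "rz": 0}, {"claw": 0.71, "dx": 0, "dy": 0.3, "dz": 0, "rx": 0, "ry": 0, "rz": 0}])

```text
t: 4.4
tcp_pos: [0.6195, -0.0056, 0.0085]
ee_rot: [0.0, 0.707, 0.707, 0.0]
force: [0.3, -0.6, 0.3]
finger_gap: 0.0268
```

```bash
python3 st.py; python3 - <<'E'
from pix import *
shot('wrist','w2.png')
E
```

```text
4.4 [ 0.6195 -0.0056  0.0085] gap 0.0268 jaw deg 0.1 down [ 0. -0. -1.] F [ 0.3 -0.6  0.3] [-0.03  0.57  1.71 -0.    0.85 -0.03]
```

View pics/w2.png

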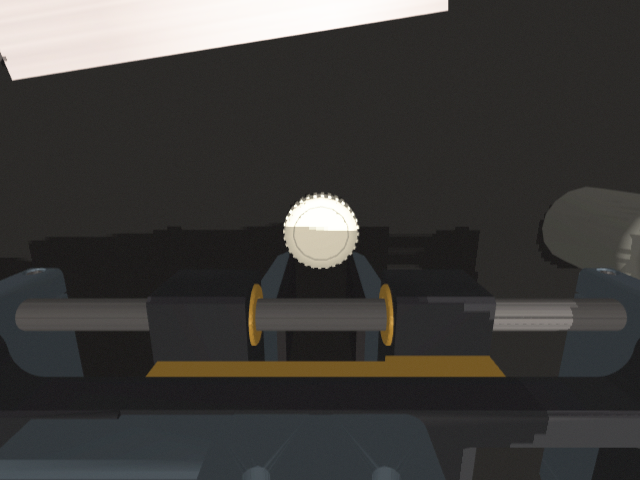

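The cap sits cradled at (321,231) with the mouth edge ahead of it. I'll keep pushing over the lip, raising the fingers slightly.

apply_moves(motion=[{"claw": 0.71, "dx": 0, "dy": 0.4, "dz": 0, "rx": 0, "ry": 0, "rz": 0}, {"claw": 0.71, "dx": 0, "dy": 0.4, "dz": 0.02, "rx": 0, "ry": 0, "rz": 0}, {"claw": 0.71, "dx": 0, "dy": 0.4, "dz": 0.02, "rx": 0, "ry": 0, "rz": 0}, {"claw": 0.71, "dx": 0, "dy": 0.4, "dz": 0.02, "rx": 0, "ry": 0, "rz": 0}, {"claw": 0.71, "dx": 0, "dy": 0.4, "dz": 0, "rx": 0, "ry": 0, "rz": 0}, {"claw": 0.71, "dx": 0, "dy": 0.4, "dz": 0, "rx": 0, "ry": 0, "rz": 0}, {"claw": 0.71, "dx": 0, "dy": 0.4, "dz": 0, "rx": 0, "ry": 0, "rz": 0}, {"claw": 0.71, "dx": 0, "dy": 0.4, "dz": 0, "rx": 0, "ry": 0, "rz": 0}, {"claw": 0.71, "dx": 0, "dy": 0.4, "dz": 0, "rx": 0, "ry": 0, "rz": 0}, {"claw": 0.71, "dx": 0, "dy": 0.4, "dz": 0, "rx": 0, "ry": 0, "rz": 0}, {"claw": 0.71, "dx": 0, "dy": 0.4, "dz": 0, "rx": 0, "ry": 0, "rz": 0}, {"claw": 0.71, "dx": 0, "dy": 0.4, "dz": 0, "rx": 0, "ry": 0, "rz": 0}, {"claw": 0.71, "dx": 0, "dy": 0.4, "dz": 0, "rx": 0, "ry": 0, "rz": 0}, {"claw": 0.71, "dx": 0, "dy": 0.4, "dz": 0, "rx": 0, "ry": 0, "rz": 0}, {"claw": 0.71, "dx": 0, "dy": 0.4, "dz": 0, "rx": 0, "ry": 0, "rz": 0}, {"claw": 0.71, "dx": 0, "dy": 0.4, "dz": 0, "rx": 0, "ry": 0, "rz": 0}, {"claw": 0.71, "dx": 0, "dy": 0.4, "dz": 0, "rx": 0, "ry": 0, "rz": 0}, {"claw": 0.71, "dx": 0, "dy": 0.3, "dz": 0, "rx": 0, "ry": 0, "rz": 0}, {"claw": 0.71, "dx": 0, "dy": 0.3, "dz": 0, "rx": 0, "ry": 0, "rz": 0}])

```text
t: 6.35
tcp_pos: [0.6194, 0.1794, 0.0099]
ee_rot: [0.0, 0.707, 0.707, 0.0]
force: [0.7, -0.1, -0.1]
finger_gap: 0.0266
```

```bash
python3 st.py; python3 - <<'E'
from pix import *
shot('wrist','w3.png')
E
```

```text
6.35 [0.6194 0.1794 0.0099] gap 0.0266 jaw deg 0.1 down [ 0. -0. -1.] F [ 0.7 -0.1 -0.1] [ 0.26  0.6   1.65 -0.    0.89  0.26]
```

View pics/w3.png

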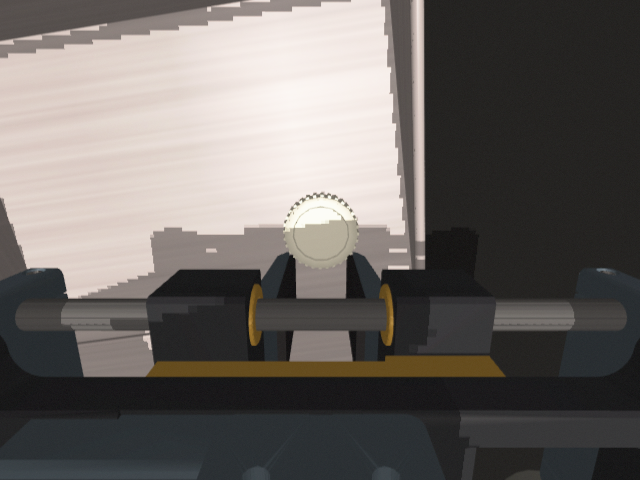

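Cap 1 is in the hollow at (321,231), well past the ridge. Next I'll back off, lift and go behind cap 2.

apply_moves(motion=[{"claw": 0.71, "dx": 0, "dy": -0.4, "dz": 0, "rx": 0, "ry": 0, "rz": 0}, {"claw": 0.71, "dx": 0, "dy": -0.4, "dz": 0.1, "rx": 0, "ry": 0, "rz": 0}, {"claw": 0.71, "dx": 0, "dy": -0.5, "dz": 0.9, "rx": 0, "ry": 0, "rz": 0}, {"claw": 0.71, "dx": 0, "dy": -0.5, "dz": 1, "rx": 0, "ry": 0, "rz": 0}, {"claw": 0.71, "dx": 0, "dy": -0.5, "dz": 1, "rx": 0, "ry": 0, "rz": 0}, {"claw": 0.71, "dx": 0, "dy": -0.5, "dz": 1, "rx": 0, "ry": 0, "rz": 0}, {"claw": 0.71, "dx": -0.024, "dy": -0.94, "dz": 0, "rx": 0, "ry": 0, "rz": 0.071}, {"claw": 0.71, "dx": -0.024, "dy": -0.94, "dz": 0, "rx": 0, "ry": 0, "rz": 0.071}, {"claw": 0.71, "dx": -0.024, "dy": -0.94, "dz": 0, "rx": 0, "ry": 0, "rz": 0.071}, {"claw": 0.71, "dx": -0.024, "dy": -0.94, "dz": 0, "rx": 0, "ry": 0, "rz": 0.071}, {"claw": 0.71, "dx": -0.024, "dy": -0.94, "dz": 0, "rx": 0, "ry": 0, "rz": 0.071}, {"claw": 0.71, "dx": -0.024, "dy": -0.94, "dz": 0, "rx": 0, "ry": 0, "rz": 0.071}, {"claw": 0.71, "dx": -0.024, "dy": -0.94, "dz": 0, "rx": 0, "ry": 0, "rz": 0.071}, {"claw": 0.71, "dx": -0.024, "dy": -0.94, "dz": 0, "rx": 0, "ry": 0, "rz": 0.071}, {"claw": 0.71, "dx": -0.024, "dy": -0.94, "dz": 0, "rx": 0, "ry": 0, "rz": 0.071}, {"claw": 0.71, "dx": -0.024, "dy": -0.94, "dz": 0, "rx": 0, "ry": 0, "rz": 0.071}, {"claw": 0.71, "dx": -0.024, "dy": -0.94, "dz": 0, "rx": 0, "ry": 0, "rz": 0.071}, {"claw": 0.71, "dx": -0.024, "dy": -0.94, "dz": 0, "rx": 0, "ry": 0, "rz": 0.071}, {"claw": 0.71, "dx": -0.024, "dy": -0.94, "dz": 0, "rx": 0, "ry": 0, "rz": 0.071}, {"claw": 0.71, "dx": -0.024, "dy": -0.94, "dz": 0, "rx": 0, "ry": 0, "rz": 0.071}])

```text
t: 8.4
tcp_pos: [0.61, -0.2227, 0.1102]
ee_rot: [-0.0, 0.676, 0.737, -0.0]
force: [-0.2, 0.2, -0.6]
finger_gap: 0.0263
```

```bash
python3 st.py; python3 - <<'E'
from pix import *
caps('wrist','w4.png',roi=(0.4,0.8,-0.25,0.05))
print(find('wrist','bottle'))
E
```

```text
8.4 [ 0.61   -0.2227  0.1102] gap 0.0263 jaw deg 4.9 down [-0. -0. -1.] F [-0.2  0.2 -0.6] [-0.37  0.51  1.53 -0.    1.1  -0.45]
wrist px [198.  49.] area 996 xyz [ 0.52  -0.098  0.038] mid [ 0.508 -0.09   0.022] ext [0.033 0.027 0.049]
wrist px [133. 116.] area 2532 xyz [ 0.463 -0.142  0.014] mid [ 0.457 -0.141  0.008] ext [0.047 0.041 0.019]
wrist px [325. 183.] area 1951 xyz [ 0.609 -0.178  0.014] mid [ 0.609 -0.18   0.007] ext [0.04  0.042 0.019]
wrist px [477. 246.] area 1546 xyz [ 0.721 -0.21   0.039] mid [ 0.748 -0.218  0.032] ext [0.069 0.037 0.062]
wrist px [ 39. 270.] area 37 xyz [ 0.529 -0.191  0.191] mid [ 0.529 -0.191  0.191] ext [0.003 0.001 0.003]
wrist px [605. 270.] area 42 xyz [ 0.684 -0.178  0.191] mid [ 0.684 -0.178  0.191] ext [0.004 0.001 0.003]
wrist px [ 99. 314.] area 1902 xyz [ 0.553 -0.195  0.205] mid [ 0.555 -0.197  0.205] ext [0.022 0.01  0.006]
wrist px [533. 316.] area 2228 xyz [ 0.658 -0.187  0.205] mid [ 0.657 -0.188  0.207] ext [0.024 0.009 0.012]
wrist px [108. 475.] area 998 xyz [ 0.577 -0.202  0.24 ] mid [ 0.575 -0.202  0.24 ] ext [0.03  0.005 0.002]
[(array([ 7.409e-01, -2.372e-01,  5.000e-04]), 0.82)]
```

View pics/w4.png

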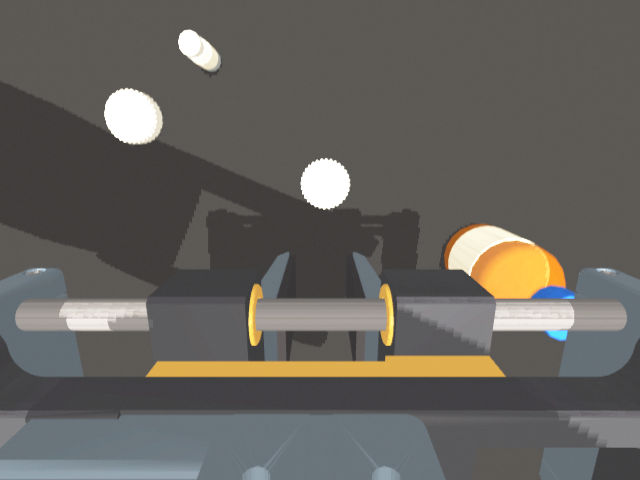

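Cap 2 is straight ahead at (325,184), and the bottle is off to the right at (505,265), about 12 mm clear of the gripper body. I'll descend and push.

apply_moves(motion=[{"claw": 0.71, "dx": -0.05, "dy": 0, "dz": -0.8, "rx": 0, "ry": 0, "rz": 0}, {"claw": 0.71, "dx": -0.05, "dy": 0, "dz": -0.8, "rx": 0, "ry": 0, "rz": 0}, {"claw": 0.71, "dx": 0, "dy": 0, "dz": -0.8, "rx": 0, "ry": 0, "rz": 0}, {"claw": 0.71, "dx": 0, "dy": 0, "dz": -0.8, "rx": 0, "ry": 0, "rz": 0}, {"claw": 0.71, "dx": 0, "dy": 0, "dz": -0.6, "rx": 0, "ry": 0, "rz": 0}, {"claw": 0.71, "dx": 0, "dy": 0, "dz": -0.27, "rx": 0, "ry": 0, "rz": 0}, {"claw": 0.71, "dx": -0.02, "dy": 0.2, "dz": 0, "rx": 0, "ry": 0, "rz": 0}, {"claw": 0.71, "dx": -0.02, "dy": 0.2, "dz": 0, "rx": 0, "ry": 0, "rz": 0}, {"claw": 0.71, "dx": -0.02, "dy": 0.2, "dz": 0, "rx": 0, "ry": 0, "rz": 0}, {"claw": 0.71, "dx": -0.04, "dy": 0.3, "dz": 0, "rx": 0, "ry": 0, "rz": 0}, {"claw": 0.71, "dx": -0.05, "dy": 0.45, "dz": 0, "rx": 0, "ry": 0, "rz": 0}, {"claw": 0.71, "dx": -0.05, "dy": 0.45, "dz": 0, "rx": 0, "ry": 0, "rz": 0}, {"claw": 0.71, "dx": -0.05, "dy": 0.45, "dz": 0, "rx": 0, "ry": 0, "rz": 0}, {"claw": 0.71, "dx": -0.05, "dy": 0.45, "dz": 0, "rx": 0, "ry": 0, "rz": 0}, {"claw": 0.71, "dx": -0.05, "dy": 0.45, "dz": 0, "rx": 0, "ry": 0, "rz": 0}, {"claw": 0.71, "dx": -0.05, "dy": 0.45, "dz": 0, "rx": 0, "ry": 0, "rz": 0}, {"claw": 0.71, "dx": -0.05, "dy": 0.45, "dz": 0, "rx": 0, "ry": 0, "rz": 0}, {"claw": 0.71, "dx": -0.05, "dy": 0.45, "dz": 0, "rx": 0, "ry": 0, "rz": 0}, {"claw": 0.71, "dx": -0.05, "dy": 0.45, "dz": 0, "rx": 0, "ry": 0, "rz": 0}, {"claw": 0.71, "dx": -0.05, "dy": 0.45, "dz": 0, "rx": 0, "ry": 0, "rz": 0}])

```text
t: 10.5
tcp_pos: [0.5934, -0.0844, 0.0082]
ee_rot: [0.0, 0.675, 0.737, 0.0]
force: [0.8, -0.1, -0.0]
finger_gap: 0.0267
```

```bash
python3 st.py; python3 - <<'E'
from pix import *
caps('wrist','w5.png',roi=(0.4,0.72,-0.2,0.3))
E
```

```text
10.5 [ 0.5934 -0.0844  0.0082] gap 0.0267 jaw deg 5.0 down [ 0.  0. -1.] F [ 0.8 -0.1 -0. ] [-0.16  0.55  1.76  0.    0.83 -0.25]
wrist px [321. 231.] area 4506 xyz [ 0.59  -0.053  0.014] mid [ 0.591 -0.057  0.007] ext [0.041 0.042 0.019]
wrist px [605. 270.] area 59 xyz [ 0.667 -0.04   0.089] mid [ 0.667 -0.04   0.09 ] ext [0.005 0.001 0.004]
wrist px [542. 316.] area 2581 xyz [ 0.643 -0.048  0.103] mid [ 0.646 -0.049  0.105] ext [0.036 0.009 0.011]
wrist px [ 81. 315.] area 429 xyz [ 0.534 -0.058  0.103] mid [ 0.533 -0.058  0.104] ext [0.032 0.004 0.003]
wrist px [320. 315.] area 378 xyz [ 0.59  -0.053  0.103] mid [ 0.59  -0.053  0.103] ext [0.031 0.004 0.003]
wrist px [ 82. 321.] area 670 xyz [ 0.534 -0.059  0.104] mid [ 0.533 -0.059  0.104] ext [0.033 0.005 0.004]
wrist px [320. 321.] area 666 xyz [ 0.59  -0.054  0.104] mid [ 0.591 -0.054  0.104] ext [0.031 0.004 0.003]
wrist px [ 97. 352.] area 1730 xyz [ 0.474 -0.134  0.012] mid [ 0.5   -0.106  0.051] ext [0.078 0.089 0.105]
wrist px [141. 334.] area 182 xyz [ 0.516 -0.099  0.045] mid [ 0.532 -0.079  0.077] ext [0.043 0.046 0.068]
wrist px [103. 474.] area 1274 xyz [ 0.559 -0.064  0.138] mid [ 0.558 -0.064  0.137] ext [0.031 0.006 0.003]
```

apply_moves(motion=[{"claw": 0.71, "dx": -0.055, "dy": 0.5, "dz": 0, "rx": 0, "ry": 0, "rz": 0}, {"claw": 0.71, "dx": -0.055, "dy": 0.5, "dz": 0, "rx": 0, "ry": 0, "rz": 0}, {"claw": 0.71, "dx": -0.055, "dy": 0.5, "dz": 0, "rx": 0, "ry": 0, "rz": 0}, {"claw": 0.71, "dx": -0.055, "dy": 0.5, "dz": 0, "rx": 0, "ry": 0, "rz": 0}, {"claw": 0.71, "dx": -0.055, "dy": 0.5, "dz": 0.02, "rx": 0, "ry": 0, "rz": 0}, {"claw": 0.71, "dx": -0.055, "dy": 0.5, "dz": 0.02, "rx": 0, "ry": 0, "rz": 0}, {"claw": 0.71, "dx": -0.055, "dy": 0.5, "dz": 0.02, "rx": 0, "ry": 0, "rz": 0}, {"claw": 0.71, "dx": -0.055, "dy": 0.5, "dz": 0.01, "rx": 0, "ry": 0, "rz": 0}, {"claw": 0.71, "dx": -0.055, "dy": 0.5, "dz": 0, "rx": 0, "ry": 0, "rz": 0}, {"claw": 0.71, "dx": -0.055, "dy": 0.5, "dz": 0, "rx": 0, "ry": 0, "rz": 0}, {"claw": 0.71, "dx": -0.055, "dy": 0.5, "dz": 0, "rx": 0, "ry": 0, "rz": 0}, {"claw": 0.71, "dx": -0.055, "dy": 0.5, "dz": 0, "rx": 0, "ry": 0, "rz": 0}, {"claw": 0.71, "dx": -0.055, "dy": 0.5, "dz": 0, "rx": 0, "ry": 0, "rz": 0}, {"claw": 0.71, "dx": -0.055, "dy": 0.5, "dz": 0, "rx": 0, "ry": 0, "rz": 0}, {"claw": 0.71, "dx": -0.055, "dy": 0.5, "dz": 0, "rx": 0, "ry": 0, "rz": 0}, {"claw": 0.71, "dx": -0.055, "dy": 0.5, "dz": 0, "rx": 0, "ry": 0, "rz": 0}, {"claw": 0.71, "dx": -0.055, "dy": 0.5, "dz": 0, "rx": 0, "ry": 0, "rz": 0}, {"claw": 0.71, "dx": -0.055, "dy": 0.5, "dz": 0, "rx": 0, "ry": 0, "rz": 0}, {"claw": 0.71, "dx": -0.055, "dy": 0.5, "dz": 0, "rx": 0, "ry": 0, "rz": 0}, {"claw": 0.71, "dx": -0.055, "dy": 0.3, "dz": 0, "rx": 0, "ry": 0, "rz": 0}])

```text
t: 12.55
tcp_pos: [0.566, 0.161, 0.0099]
ee_rot: [0.0, 0.675, 0.738, 0.0]
force: [0.6, -0.2, 0.3]
finger_gap: 0.0267
```

```bash
python3 st.py; python3 - <<'E'
from pix import *
shot('wrist','w6.png')
E
```

```text
12.55 [0.566  0.161  0.0099] gap 0.0267 jaw deg 5.1 down [ 0.  0. -1.] F [ 0.6 -0.2  0.3] [0.26 0.53 1.79 0.   0.82 0.17]
```

View pics/w6.png

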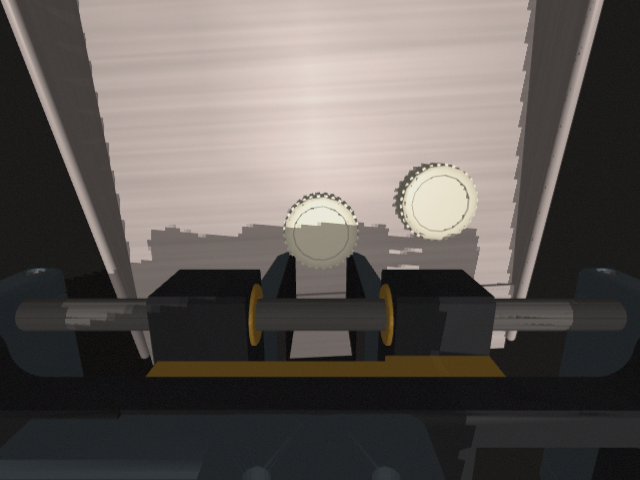

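Cap 2 is in at (321,231) beside cap 1 at (437,201), both past the ridge line at row ~295. I'll nudge it a little further, then go to cap 3.

apply_moves(motion=[{"claw": 0.71, "dx": -0.03, "dy": 0.3, "dz": 0, "rx": 0, "ry": 0, "rz": 0}, {"claw": 0.71, "dx": -0.03, "dy": 0.3, "dz": 0, "rx": 0, "ry": 0, "rz": 0}, {"claw": 0.71, "dx": 0.03, "dy": -0.4, "dz": 0, "rx": 0, "ry": 0, "rz": 0}, {"claw": 0.71, "dx": 0.03, "dy": -0.4, "dz": 0.1, "rx": 0, "ry": 0, "rz": 0}, {"claw": 0.71, "dx": 0, "dy": -0.5, "dz": 0.9, "rx": 0, "ry": 0, "rz": 0}, {"claw": 0.71, "dx": 0, "dy": -0.5, "dz": 1, "rx": 0, "ry": 0, "rz": 0}, {"claw": 0.71, "dx": 0, "dy": -0.5, "dz": 1, "rx": 0, "ry": 0, "rz": 0}, {"claw": 0.71, "dx": 0, "dy": -0.5, "dz": 1, "rx": 0, "ry": 0, "rz": 0}, {"claw": 0.71, "dx": -0.375, "dy": -0.975, "dz": 0, "rx": 0, "ry": 0, "rz": -0.26}, {"claw": 0.71, "dx": -0.375, "dy": -0.975, "dz": 0, "rx": 0, "ry": 0, "rz": -0.26}, {"claw": 0.71, "dx": -0.375, "dy": -0.975, "dz": 0, "rx": 0, "ry": 0, "rz": -0.26}, {"claw": 0.71, "dx": -0.375, "dy": -0.975, "dz": 0, "rx": 0, "ry": 0, "rz": -0.26}, {"claw": 0.71, "dx": -0.375, "dy": -0.975, "dz": 0, "rx": 0, "ry": 0, "rz": -0.26}, {"claw": 0.71, "dx": -0.375, "dy": -0.975, "dz": 0, "rx": 0, "ry": 0, "rz": -0.26}, {"claw": 0.71, "dx": -0.375, "dy": -0.975, "dz": 0, "rx": 0, "ry": 0, "rz": -0.26}, {"claw": 0.71, "dx": -0.375, "dy": -0.975, "dz": 0, "rx": 0, "ry": 0, "rz": -0.26}, {"claw": 0.71, "dx": -0.375, "dy": -0.975, "dz": 0, "rx": 0, "ry": 0, "rz": -0.26}, {"claw": 0.71, "dx": -0.375, "dy": -0.975, "dz": 0, "rx": 0, "ry": 0, "rz": -0.26}, {"claw": 0.71, "dx": -0.375, "dy": -0.975, "dz": 0, "rx": 0, "ry": 0, "rz": -0.26}, {"claw": 0.71, "dx": -0.375, "dy": -0.975, "dz": 0, "rx": 0, "ry": 0, "rz": -0.26}])

```text
t: 14.6
tcp_pos: [0.4523, -0.1899, 0.1102]
ee_rot: [0.0, 0.77, 0.638, -0.0]
force: [0.1, -0.5, 0.4]
finger_gap: 0.0263
```

```bash
python3 st.py; python3 - <<'E'
from pix import *
caps('wrist','w7.png',roi=(0.4,0.8,-0.25,0.1))
print(find('wrist','vial'),find('wrist','pan'))
E
```

```text
14.6 [ 0.4523 -0.1899  0.1102] gap 0.0263 jaw deg -10.7 down [ 0. -0. -1.] F [ 0.1 -0.5  0.4] [-0.42  0.28  1.91 -0.    0.95 -0.23]
wrist px [388.  98.] area 703 xyz [ 0.514 -0.097  0.043] mid [ 0.521 -0.093  0.023] ext [0.026 0.021 0.049]
wrist px [320. 177.] area 1998 xyz [ 0.461 -0.142  0.014] mid [ 0.46  -0.143  0.007] ext [0.04  0.042 0.019]
wrist px [605. 270.] area 56 xyz [ 0.536 -0.167  0.191] mid [ 0.536 -0.167  0.191] ext [0.004 0.002 0.004]
wrist px [552. 317.] area 3118 xyz [ 0.512 -0.169  0.205] mid [ 0.513 -0.168  0.207] ext [0.035 0.015 0.011]
wrist px [320. 320.] area 1980 xyz [ 0.457 -0.16   0.206] mid [ 0.457 -0.16   0.206] ext [0.031 0.011 0.005]
wrist px [112. 320.] area 1104 xyz [ 0.408 -0.15   0.206] mid [ 0.409 -0.151  0.206] ext [0.017 0.008 0.004]
wrist px [ 96. 473.] area 1469 xyz [ 0.423 -0.16   0.24 ] mid [ 0.423 -0.16   0.239] ext [0.031 0.01  0.003]
[(array([ 0.5145, -0.0988,  0.0018]), 0.75)] []
```

View pics/w7.png

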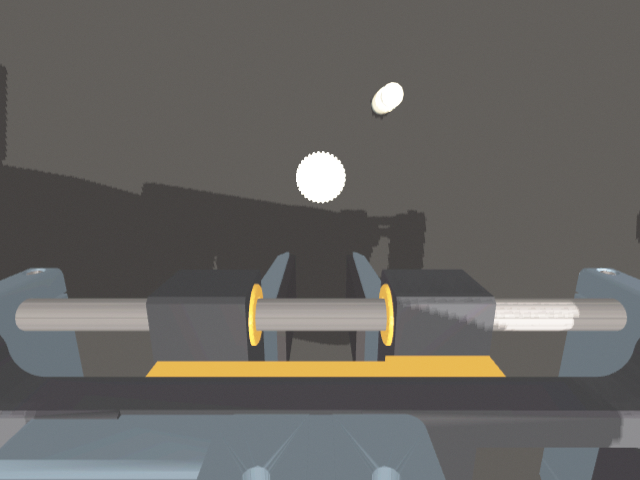

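Cap 3 is centred ahead at (320,177) and the vial is to the right at (388,98). I'll head past the vial with margin, then veer toward the mouth.

apply_moves(motion=[{"claw": 0.71, "dx": 0, "dy": 0, "dz": -0.8, "rx": 0, "ry": 0, "rz": 0}, {"claw": 0.71, "dx": 0, "dy": 0, "dz": -0.8, "rx": 0, "ry": 0, "rz": 0}, {"claw": 0.71, "dx": 0, "dy": 0, "dz": -0.8, "rx": 0, "ry": 0, "rz": 0}, {"claw": 0.71, "dx": 0, "dy": 0, "dz": -0.8, "rx": 0, "ry": 0, "rz": 0}, {"claw": 0.71, "dx": 0, "dy": 0, "dz": -0.6, "rx": 0, "ry": 0, "rz": 0}, {"claw": 0.71, "dx": 0, "dy": 0, "dz": -0.27, "rx": 0, "ry": 0, "rz": 0}, {"claw": 0.71, "dx": 0.02, "dy": 0.2, "dz": 0, "rx": 0, "ry": 0, "rz": 0}, {"claw": 0.71, "dx": 0.02, "dy": 0.2, "dz": 0, "rx": 0, "ry": 0, "rz": 0}, {"claw": 0.71, "dx": 0.02, "dy": 0.2, "dz": 0, "rx": 0, "ry": 0, "rz": 0}, {"claw": 0.71, "dx": 0.03, "dy": 0.3, "dz": 0, "rx": 0, "ry": 0, "rz": 0}, {"claw": 0.71, "dx": 0.04, "dy": 0.46, "dz": 0, "rx": 0, "ry": 0, "rz": 0}, {"claw": 0.71, "dx": 0.04, "dy": 0.46, "dz": 0, "rx": 0, "ry": 0, "rz": 0}, {"claw": 0.71, "dx": 0.04, "dy": 0.46, "dz": 0, "rx": 0, "ry": 0, "rz": 0}, {"claw": 0.71, "dx": 0.04, "dy": 0.46, "dz": 0, "rx": 0, "ry": 0, "rz": 0}, {"claw": 0.71, "dx": 0.04, "dy": 0.46, "dz": 0, "rx": 0, "ry": 0, "rz": 0}, {"claw": 0.71, "dx": 0.04, "dy": 0.46, "dz": 0, "rx": 0, "ry": 0, "rz": 0}, {"claw": 0.71, "dx": 0.04, "dy": 0.46, "dz": 0, "rx": 0, "ry": 0, "rz": 0}, {"claw": 0.71, "dx": 0.04, "dy": 0.46, "dz": 0, "rx": 0, "ry": 0, "rz": 0}, {"claw": 0.71, "dx": 0.04, "dy": 0.46, "dz": 0, "rx": 0, "ry": 0, "rz": 0}])

```text
t: 16.65
tcp_pos: [0.4649, -0.0609, 0.0082]
ee_rot: [0.0, 0.769, 0.639, 0.0]
force: [-0.1, 0.2, -0.1]
finger_gap: 0.0263
```

```bash
python3 st.py; python3 - <<'E'
from pix import *
caps('wrist','w8.png',roi=(0.4,0.65,-0.2,0.3))
E
```

```text
16.65 [ 0.4649 -0.0609  0.0082] gap 0.0263 jaw deg -10.6 down [ 0. -0. -1.] F [-0.1  0.2 -0.1] [-0.15  0.4   2.07 -0.    0.67  0.03]
wrist px [321. 231.] area 4497 xyz [ 0.47  -0.03   0.014] mid [ 0.469 -0.034  0.007] ext [0.041 0.043 0.019]
wrist px [605. 270.] area 63 xyz [ 0.548 -0.038  0.089] mid [ 0.548 -0.038  0.09 ] ext [0.005 0.002 0.004]
wrist px [ 90. 310.] area 1013 xyz [ 0.416 -0.018  0.103] mid [ 0.415 -0.019  0.103] ext [0.03  0.006 0.005]
wrist px [542. 316.] area 2618 xyz [ 0.522 -0.04   0.103] mid [ 0.525 -0.04   0.105] ext [0.034 0.01  0.01 ]
wrist px [316. 315.] area 299 xyz [ 0.468 -0.029  0.103] mid [ 0.47  -0.029  0.104] ext [0.031 0.007 0.003]
wrist px [ 86. 321.] area 616 xyz [ 0.415 -0.021  0.104] mid [ 0.415 -0.021  0.104] ext [0.029 0.007 0.004]
wrist px [319. 321.] area 639 xyz [ 0.469 -0.031  0.104] mid [ 0.47  -0.031  0.104] ext [0.031 0.007 0.003]
wrist px [107. 475.] area 1134 xyz [ 0.438 -0.032  0.138] mid [ 0.436 -0.032  0.138] ext [0.03  0.008 0.002]
```

apply_moves(motion=[{"claw": 0.71, "dx": 0.13, "dy": 0.437, "dz": 0, "rx": 0, "ry": 0, "rz": 0}, {"claw": 0.71, "dx": 0.13, "dy": 0.437, "dz": 0, "rx": 0, "ry": 0, "rz": 0}, {"claw": 0.71, "dx": 0.13, "dy": 0.437, "dz": 0, "rx": 0, "ry": 0, "rz": 0}, {"claw": 0.71, "dx": 0.13, "dy": 0.437, "dz": 0, "rx": 0, "ry": 0, "rz": 0}, {"claw": 0.71, "dx": 0.13, "dy": 0.437, "dz": 0, "rx": 0, "ry": 0, "rz": 0}, {"claw": 0.71, "dx": 0.13, "dy": 0.437, "dz": 0, "rx": 0, "ry": 0, "rz": 0}, {"claw": 0.71, "dx": 0.13, "dy": 0.437, "dz": 0, "rx": 0, "ry": 0, "rz": 0}, {"claw": 0.71, "dx": 0.13, "dy": 0.437, "dz": 0, "rx": 0, "ry": 0, "rz": 0}, {"claw": 0.71, "dx": 0.13, "dy": 0.437, "dz": 0.02, "rx": 0, "ry": 0, "rz": 0}, {"claw": 0.71, "dx": 0.13, "dy": 0.437, "dz": 0.02, "rx": 0, "ry": 0, "rz": 0}, {"claw": 0.71, "dx": 0.13, "dy": 0.437, "dz": 0.02, "rx": 0, "ry": 0, "rz": 0}, {"claw": 0.71, "dx": 0.13, "dy": 0.437, "dz": 0.01, "rx": 0, "ry": 0, "rz": 0}, {"claw": 0.71, "dx": 0, "dy": 0.5, "dz": 0, "rx": 0, "ry": 0, "rz": 0}, {"claw": 0.71, "dx": 0, "dy": 0.5, "dz": 0, "rx": 0, "ry": 0, "rz": 0}, {"claw": 0.71, "dx": 0, "dy": 0.5, "dz": 0, "rx": 0, "ry": 0, "rz": 0}, {"claw": 0.71, "dx": 0, "dy": 0.5, "dz": 0, "rx": 0, "ry": 0, "rz": 0}, {"claw": 0.71, "dx": 0, "dy": 0.5, "dz": 0, "rx": 0, "ry": 0, "rz": 0}, {"claw": 0.71, "dx": 0, "dy": 0.5, "dz": 0, "rx": 0, "ry": 0, "rz": 0}, {"claw": 0.71, "dx": 0, "dy": 0.5, "dz": 0, "rx": 0, "ry": 0, "rz": 0}, {"claw": 0.71, "dx": 0, "dy": 0.4, "dz": 0, "rx": 0, "ry": 0, "rz": 0}])

```text
t: 18.7
tcp_pos: [0.5038, 0.1679, 0.01]
ee_rot: [0.0, 0.769, 0.639, 0.0]
force: [-0.3, -0.2, 0.4]
finger_gap: 0.0264
```

```bash
python3 st.py; python3 - <<'E'
from pix import *
shot('wrist','w9.png')
E
```

```text
18.7 [0.5038 0.1679 0.01  ] gap 0.0264 jaw deg -10.6 down [ 0.  0. -1.] F [-0.3 -0.2  0.4] [0.3  0.47 1.93 0.   0.75 0.48]
```

View pics/w9.png

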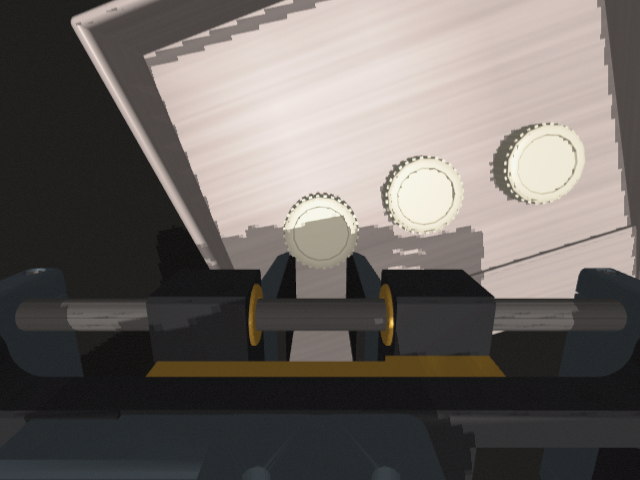

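All three caps lie in the hollow, at (321,231), (424,195) and (543,163), beyond the ridge line. I'll back off and clear the view.

apply_moves(motion=[{"claw": 0.71, "dx": 0, "dy": -0.4, "dz": 0, "rx": 0, "ry": 0, "rz": 0}, {"claw": 0.71, "dx": 0, "dy": -0.4, "dz": 0.1, "rx": 0, "ry": 0, "rz": 0}, {"claw": 0.71, "dx": 0, "dy": -0.3, "dz": 0.9, "rx": 0, "ry": 0, "rz": 0}, {"claw": 0.71, "dx": 0, "dy": -0.3, "dz": 1, "rx": 0, "ry": 0, "rz": 0}, {"claw": 0.71, "dx": 0, "dy": -0.3, "dz": 1, "rx": 0, "ry": 0, "rz": 0}, {"claw": 0.71, "dx": 0, "dy": -0.3, "dz": 1, "rx": 0, "ry": 0, "rz": 0}, {"claw": 0.71, "dx": 0, "dy": -0.3, "dz": 1, "rx": 0, "ry": 0, "rz": 0}, {"claw": 0.71, "dx": 0, "dy": -0.5, "dz": 1, "rx": 0, "ry": 0, "rz": 0}, {"claw": 0.71, "dx": -0.3, "dy": -0.9, "dz": 0.5, "rx": 0, "ry": 0, "rz": 0}, {"claw": 0.71, "dx": -0.3, "dy": -0.9, "dz": 0.5, "rx": 0, "ry": 0, "rz": 0}, {"claw": 0.71, "dx": -0.3, "dy": -0.9, "dz": 0, "rx": 0, "ry": 0, "rz": 0}, {"claw": 0.71, "dx": -0.3, "dy": -0.9, "dz": 0, "rx": 0, "ry": 0, "rz": 0}, {"claw": 0.71, "dx": -0.3, "dy": -0.9, "dz": 0, "rx": 0, "ry": 0, "rz": 0}, {"claw": 0.71, "dx": -0.3, "dy": -0.9, "dz": 0, "rx": 0, "ry": 0, "rz": 0}, {"claw": 0.71, "dx": -0.3, "dy": -0.9, "dz": 0, "rx": 0, "ry": 0, "rz": 0}, {"claw": 0.71, "dx": -0.3, "dy": -0.9, "dz": 0, "rx": 0, "ry": 0, "rz": 0}, {"claw": 0.71, "dx": 0, "dy": -0.9, "dz": 0, "rx": 0, "ry": 0, "rz": 0}, {"claw": 0.71, "dx": 0, "dy": -0.9, "dz": 0, "rx": 0, "ry": 0, "rz": 0}, {"claw": 0.71, "dx": 0, "dy": 0, "dz": 0, "rx": 0, "ry": 0, "rz": 0}])

```text
t: 20.65
tcp_pos: [0.443, -0.1312, 0.1851]
ee_rot: [0.0, 0.771, 0.637, -0.0]
force: [0.2, 0.3, 0.4]
finger_gap: 0.0266
```

```bash
python3 st.py; python3 - <<'E'
from pix import *
shot('top','t2.png'); shot('scene','s2.png')
pan=np.array([.574,.111]);a=np.radians(99.8);X=np.array([np.cos(a),np.sin(a)]);Y=np.array([-X[1],X[0]])
for c in ('top','scene'):
    for q in ('cap_a_center','vial','jar','bottle','rack'):
        for p,k in find(c,q): print(c,q,p,k,'pan',((p[:2]-pan)@X).round(3),((p[:2]-pan)@Y).round(3))
E
```

```text
20.65 [ 0.443  -0.1312  0.1851] gap 0.0266 jaw deg -10.8 down [ 0.    -0.001 -1.   ] F [0.2 0.3 0.4] [-0.31  0.16  1.85 -0.    1.12 -0.12]
top cap_a_center [ 0.5698  0.1106 -0.0043] 0.61 pan 0.0 0.004
top cap_a_center [0.5101 0.2    0.012 ] 0.56 pan 0.099 0.048
top jar [ 0.7568  0.0257 -0.0014] 0.98 pan -0.115 -0.166
top bottle [ 7.394e-01 -2.248e-01 -7.000e-04] 0.76 pan -0.359 -0.106
top bottle [0.5592 0.2059 0.0085] 0.36 pan 0.096 -0.002
top rack [ 0.3908 -0.4524 -0.003 ] 0.93 pan -0.524 0.276
scene cap_a_center [0.5135 0.196  0.0019] 0.63 pan 0.094 0.045
scene vial [ 0.5182 -0.0967 -0.0031] 0.63 pan -0.195 0.09
scene jar [ 0.7559  0.0234 -0.003 ] 0.73 pan -0.117 -0.164
scene bottle [ 0.7429 -0.231  -0.0018] 0.7 pan -0.366 -0.108
scene rack [ 3.904e-01 -4.566e-01  3.000e-04] 0.91 pan -0.528 0.278
scene rack [5.753e-01 1.081e-01 2.000e-04] 0.18 pan -0.003 -0.001
```

View pics/t2.png

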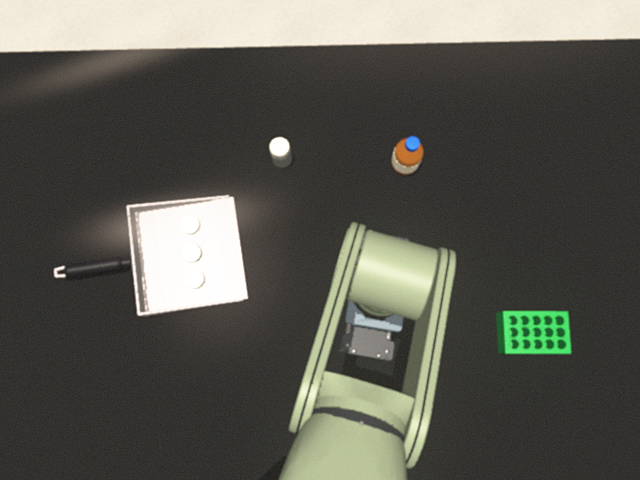

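The top view shows all three caps in the pan's hollow at (190,225), (192,252) and (196,279). The jar, bottle and rack are where they were, and the scene camera sees the vial in place. I'm handing in.

```bash
python3 -c "
from h import *
print(workorder.job_done())"
```

```text
the job is handed in; nothing more can be done
None
```

All three caps are in the dustpan's hollow, and I handed the job in at about 21 s of the 70 s allowed. I cradled each one between half-closed fingertips and pushed it in its own lane along the bench and over the lip, at roughly 0.1 m/s. Then I backed off and lifted clear.

**Caps:** The last top picture shows them side by side in the hollow. The networks put two of them about 95–99 mm in from the lip, one of those mislabelled "bottle" at low confidence. They did not report the third. From the last push I reckon it is about 90 mm in, and it shows in the picture.

**Other objects:** The jar, bottle and rack were found within about 6 mm of where they started, which is measurement noise. The arm hid the vial from the top camera, but the scene camera found it within about 3 mm of its start. I took no separate measurement of tilt.

**Failed or odd checks:** One network report put a cap on the pan's front edge; nothing is there in the picture, so I took it as false. My first move call was refused for missing keys and moved nothing.

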